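# Clamp a microwave module in a test fixture by its sunken knob

## Task

Set the small milled microwave module down flat in the nest of the black test fixture and let go of it, then turn the knob sunk in the fixture's round well clockwise until the jaw has pushed the module fully against the fence and holds it snugly, at about 11 N and gently enough never to pass 20 N. Do not lean on the walls of the well with the gripper, leave the other things on the table where they are, and finish with your hand clear.

Things in the scene. Friction and masses are not known exactly. Their poses are not given: they have to be found in the camera images.
- fixture: Black metal test fixture fixed to the table, 100 mm wide (x), 232 mm long (y). Origin: centre of its underside on the table; z up. Its -y end is a low nest, deck 20 mm above the table, closed by the fence at -y and the jaw at +y; its +y end is the well block. The module belongs in the nest, its long side along this y, either way round; clamped, its origin is at x = 0 +-3, y = -62, z = 20 mm.
- fence_face (a point): Foot of the fence's inner face, on the deck, fixture x = 0, y = -100 mm. The steel fence is 60 mm wide and rises 10 mm above the deck
- nest_deck (a point): Point on the deck where the underside centre of the clamped module comes to lie: fixture x = 0, y = -62 mm, 20 mm above the table. Two steel rails beside it, inner faces at x = +-21 mm, rise 6 mm above the deck from y = -99 to -33 mm
- well_block: Black block 100 x 100 mm, 50 mm high, part of the fixture (at its y = 16 to 116 mm). Origin: centre of its underside on the table, on the knob's axis. In its top a round well, 76 mm across, 38 mm deep (floor 12 mm above the table), rim bevelled 3 mm. The knob stands in its middle. Fingers may touch it but must not press on it with more than 15 N
- knob_top (a point): Centre of the knob's top, 43.5 mm above the table, 6.5 mm below the well's rim. Knurled upright aluminium cylinder 22 mm across, 30 mm high, turning about its upright axis. Clockwise from above closes the jaw by a rack and pinion, 8 mm per rad; it runs free for 1.2 to 1.9 rad before the clamp begins to load, and ends 0.6 rad later. A steady drag of 0.17 N m keeps it where it is left
- jaw: Steel jaw plate, 44 mm wide, 9 mm high; origin: middle of its clamping face at deck height. It closes to the fixture's -y and slides the module to the fence (1 to 2 N). It floats with up to 4.5 mm of loose play on its rods; when that is used up its spring (8 N/mm) presses the module about 5 N harder per 0.1 rad of knob, and each newton adds 0.008 N m to what turns the knob: at 11 N, 0.09 N m more than free
- module: Loose microwave module, plain aluminium, about 130 g. Origin: centre of its underside; z up. Foot plate 36 x 76 x 8 mm (x, y, z); on it a milled box 30 x 60 mm, from 8 to 32 mm above the underside; a brass coaxial stub 6.4 mm thick at each end, 21 mm up, tip at y = +-39 mm. Grip it across x by the 30 mm wide box, above the foot plate
- parts_tray: Bystander: black two-compartment tray 70 x 90 x 28 mm, origin at the centre of its underside. Leave it
- optical_post: Bystander: steel post 25 mm across, 50 mm high on a 38 mm foot, origin at the centre of its underside. Leave it
- spanner: Bystander: steel spanner 120 mm long lying on the table along its x. Leave it
Things that resemble listed ones, but are neither listed nor needed, are in the scene too. There is more than one size of the module; the job needs the smallest.

How it is judged:
By the outcome, as a careful person would: the job done as asked, in the order asked, and still so for the second after the job is handed in, with the robot touching nothing.
It also fails if it takes over 72 s, if anything falls off the work surface, if the arm or the gripper's body presses on something with over 40 N, if the wrist force passes 120 N, or if a joint passes its speed limit or range.

## Robot

A 7-joint arm with a two-finger parallel gripper is mounted at the origin on the work surface. World frame = base frame: x ahead of the robot, y to its left, z up, the work surface at z = 0. Lengths are in m, angles in rad, forces in N, time in s.
With the tool pointing down it reaches from about 0.4 to 0.85 m from the base axis. Payload 4.5 kg.
Tool frame: the origin (TCP) lies at the very end of the fingers, on their centre line; the grasp point (between the pads) lies 19 mm behind it; z points along the fingers, y is the direction in which the jaws open and shut (so a half turn about z gives the same grasp; the last joint's range is limited). The gripper opens to 85 mm and grips with 20 to 120 N. Pads are 22 mm wide; open, the fingers measure 114 mm over their backs; the gripper's body (76 mm by 85 mm) begins 54 mm behind the grasp point. The pads swing forward as they close: fully open they stand 13 mm farther back than shut.
Start: joints at [-1.294, 0.689, -0.195, 1.565, 0.157, 0.902, -0.215], TCP at [0.15, 0.607, 0.231] pointing down, gripper open.
Joint ranges: [-3.01, 3.01], [-0.46, 2.08], [-1.47, 1.51], [0.13, 2.56], [-1, 4.14], [0.04, 2.09], [-2.66, 2.66]. Speed limits (rad/s): [2.57, 2.57, 3.14, 3.14, 3.14, 3.14, 3.14].

## Interface

Orientations are given as a rotation vector (axis times angle).
In Python, from station import robot gives the robot as it stands.
- The arm moves only by the shell command python3 -m pendant 'ROWS' [FORCE]. ROWS is text: rows parted by semicolons, each of 5 numbers parted by spaces: the shift along the tool's x, y, z in m, then the turn about the tool's z in degrees, then the closure, from 0 (fully open) to 1 (shut). A call has 1 to 10 rows; each row shifts and turns the commanded pose from where the row before left it, along the tool's axes as they then stand; what a row does not reach is not made up. A row lasts 1/8 s, in which the tool goes at most 62.5 mm and 10.7 degrees, less where a joint would pass 70% of its speed; a pose out of reach is approached as far as the arm can. A call is refused whole if a number of a shift passes 0.0625 or a number of a turn 10.7, either way. A call with a gripper value outside its range is refused whole. The fingers move at their own pace and stop on an object; FORCE is the grip in N (left out, the last holds). Time passes only in rows, so rows that do not move let the fingers close. It gives the time, the measured TCP pose, the force and the opening at its end, in the units of the state.
- robot.observe(): the state, without advancing time (a new reading comes with each control period).
- robot.read_camera(name): name is "scene" or "side" or "wrist"; returns the picture (400x640x3 uint8, red, green, blue); there is no depth.
- robot.camera_info(name): a dict with "mtx" (3x3 intrinsics, pixels), "rvec" (rotation vector, rad) and "tvec" (3), from world to camera coordinates, as OpenCV has them. Camera axes: x right, y down, z forward; pixel columns grow to the right and rows downward; lengths in m; the calibration is good to about 2 mm. A picture is of the moment at which its call begins: read the wrist's pose just before it. camera_info takes no time and is no camera call; for the wrist camera it gives the pose at the moment of the call.
- robot.job_done(): hands the job in, once; it reports no verdict.
The state is a dict: "t": time; "joint_pos": joint angles; "joint_vel": joint speeds; "joint_efforts": joint torques, N m; "tcp_pos": TCP position; "orientation": TCP orientation; "contact_force": force on the tool from outside, world axes, zero at the start; "torque": the same for the moment, N m; "finger_gap": finger opening in m.
Only numpy, scipy, OpenCV 4.12 (cv2) and the standard library are available. Lean on these libraries where they do the work, as an engineer would, in place of code of your own. Each camera call takes 0.05 s, during which the arm holds its last target.

## Working session

There is one attempt and no reset: what is moved stays moved. The work goes in short steps, Python scripts to look and compute and a shell command to move; the robot and the scene stay as the last step left them, time stands still between calls to the robot, and variables do not carry over. Pictures are saved under pics/ and viewed, and the job is handed in when it is done.

```bash
ls; mkdir -p pics; python3 - <<'E'
from station import robot
import cv2
for n in ["scene","side","wrist"]:
    i=robot.camera_info(n); im=robot.read_camera(n)
    cv2.imwrite(f"pics/{n}0.png",im[:,:,::-1])
    print(n,i)
s=robot.observe()
print(s)
E
```

```text
pics
scene {'mtx': array([[456.84703169,   0.        , 326.41176546],
       [  0.        , 456.84703169, 198.81772387],
       [  0.        ,   0.        ,   1.        ]]), 'rvec': array([ 1.61434555,  1.76200084, -0.8330443 ]), 'tvec': array([-0.01480977, -0.3023804 ,  1.6211253 ])}
side {'mtx': array([[370.10304931,   0.        , 312.41737446],
       [  0.        , 370.10304931, 203.99288571],
       [  0.        ,   0.        ,   1.        ]]), 'rvec': array([ 0.46526148, -2.57112705,  1.42335997]), 'tvec': array([0.55917806, 0.10681583, 0.87382325])}
wrist {'mtx': array([[329.18390237,   0.        , 322.27975058],
       [  0.        , 329.18390237, 198.38941284],
       [  0.        ,   0.        ,   1.        ]]), 'rvec': array([-2.28492899, -1.78770755, -0.25862255]), 'tvec': array([-0.62424247, -0.03814922,  0.38003284])}
{'t': 0.15, 'joint_pos': array([-1.29419634,  0.68979178, -0.19453344,  1.56609298,  0.15728749,
        0.90252256, -0.21510756]), 'joint_vel': array([-3.37965323e-04, -2.07683254e-03, -9.76833281e-04, -3.58560785e-03,
        1.07281263e-03, -7.07366481e-05,  1.64353085e-06]), 'joint_efforts': array([-7.32602184e-04, -5.39937043e+01, -1.26841877e+00, -1.58718932e+01,
        9.18730628e-03,  6.45084932e-03, -1.82162432e-05]), 'tcp_pos': array([0.15017453, 0.60617745, 0.23067139]), 'orientation': array([-3.80360624e-01, -3.11840213e+00,  2.23651923e-03]), 'contact_force': array([-0.40206601, -0.51472722,  0.0677516 ]), 'torque': array([0.02906587, 0.0488542 , 0.02232466]), 'finger_gap': 0.08547722389981825}
```

View pics/scene0.png

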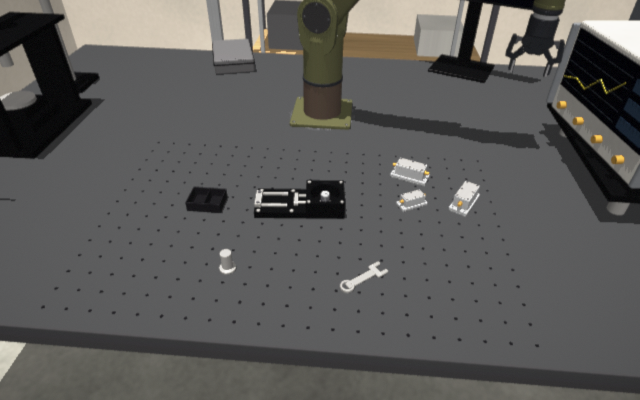

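View pics/side0.png

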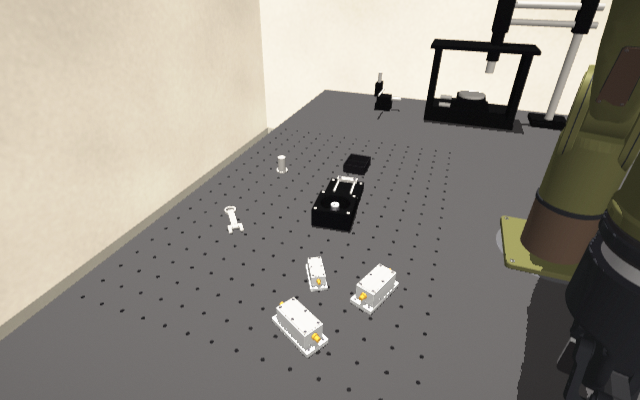

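View pics/wrist0.png

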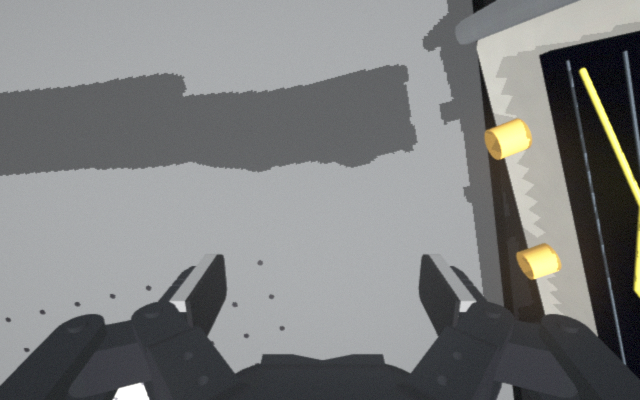

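Three module candidates appear in scene: (410,170) large, (465,197) large and (412,200) smallest. The fixture is at (300,198) with its nest to the left. I'll enlarge and measure.

```bash
cat > h.py <<'E'
import numpy as np, cv2
from station import robot
from scipy.spatial.transform import Rotation as R
def cast(info,uv,z):
    Rm=cv2.Rodrigues(info["rvec"])[0]; C=-Rm.T@info["tvec"]
    p=cv2.undistortPoints(np.array(uv,float).reshape(-1,1,2),info["mtx"],None).reshape(-1,2)
    d=np.c_[p,np.ones(len(p))]@Rm
    return C+d*((z-C[2])/d[:,2])[:,None]
def proj(info,P):
    return cv2.projectPoints(np.array(P,float).reshape(-1,1,3),info["rvec"],info["tvec"],info["mtx"],None)[0].reshape(-1,2)
def pose():
    s=robot.observe(); return s,R.from_rotvec(s["orientation"]).as_matrix()
def snap(cam,name):
    i=robot.camera_info(cam); im=robot.read_camera(cam)[:,:,::-1].copy(); cv2.imwrite(f"pics/{name}.png",im); return i,im
E
python3 - <<'E'
import cv2,numpy as np
a=cv2.imread("pics/scene0.png");b=cv2.imread("pics/side0.png")
c=cv2.resize(a[145:235,240:500],None,fx=3,fy=3,interpolation=cv2.INTER_CUBIC)
d=cv2.resize(b[140:360,260:410],None,fx=2.6,fy=2.6,interpolation=cv2.INTER_CUBIC)
cv2.imwrite("pics/c1.png",c);cv2.imwrite("pics/c2.png",d)
from h import *
for cam,f,uv in [("scene","",[(412,200),(300,198),(325,194),(410,170),(465,197)]),("side","",[(317,274),(335,205),(375,287),(300,325)])]:
    print(cam,cast(robot.camera_info(cam),uv,0.03).round(3).tolist())
print(pose()[1].round(3))
E
```

```text
scene [[0.503, 0.279, 0.03], [0.524, -0.013, 0.03], [0.501, 0.05, 0.03], [0.365, 0.282, 0.03], [0.476, 0.42, 0.03]]
side [[0.474, 0.304, 0.03], [0.518, 0.039, 0.03], [0.355, 0.298, 0.03], [0.458, 0.435, 0.03]]
[[-0.971  0.24  -0.   ]
 [ 0.24   0.971 -0.001]
 [-0.    -0.001 -1.   ]]
```

View pics/c1.png

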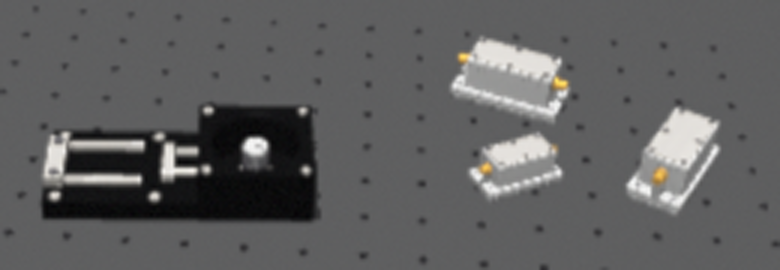

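View pics/c2.png

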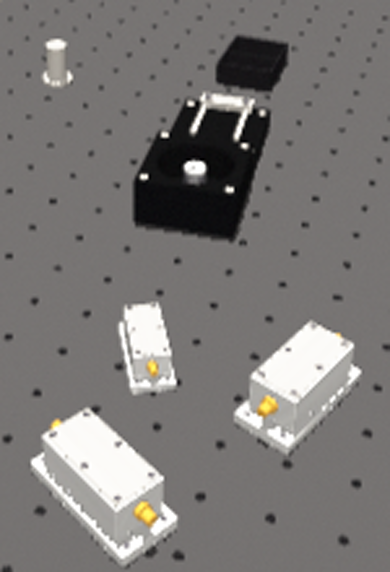

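The crop confirms the module at scene (412,200) / side (317,274) as the smallest: its box is visibly about two thirds of the other two. Next I'll work out the motion to put the wrist camera over it.

```bash
python3 - <<'E'
from h import *
i=robot.camera_info("scene")
q=np.array([(483,148),(536,133),(557,150),(503,167)])/3+np.array([240,145])
P=cast(i,q,0.032); print(P.round(3), P.mean(0)); 
for k in range(4): d=P[(k+1)%4]-P[k]; print(np.linalg.norm(d),np.degrees(np.arctan2(d[1],d[0])))
s,T=pose(); w=robot.camera_info("wrist"); Rm=cv2.Rodrigues(w["rvec"])[0]; C=-Rm.T@w["tvec"]
print("cam in tool",T.T@(C-s["tcp_pos"]), "cam axes in tool\n",T.T@Rm.T)
print("tcp proj",proj(w,s["tcp_pos"]))
# fixture: block top corners screws in crop1 (208,111),(303,111),(306,171),(207,170); fence end screws (65,135)?
q=np.array([(208,111),(303,111),(306,171),(207,170)])/3+np.array([240,145])
P=cast(i,q,0.05); print(P.round(3),P.mean(0))
print((np.array([0.49,0.29,0.2])-s["tcp_pos"])@T)
E
```

```text
[[0.484 0.251 0.032]
 [0.457 0.299 0.032]
 [0.481 0.316 0.032]
 [0.51  0.267 0.032]] [0.48294127 0.28331078 0.032     ]
0.055539655553158845 119.00299601767826
0.028513835349080977 35.57785020513921
0.057079401696787116 -59.37948410051341
0.02998848049225939 -147.65565028088636
cam in tool [ 0.07172788  0.00030002 -0.14343513] cam axes in tool
 [[-4.96576351e-04 -9.58385546e-01 -2.85476615e-01]
 [ 9.99999872e-01 -4.49104711e-04 -2.31755670e-04]
 [ 9.39023919e-05 -2.85476694e-01  9.58385647e-01]]
tcp proj [[321.75674873 256.32113063]]
[[0.479 0.006 0.05 ]
 [0.47  0.09  0.05 ]
 [0.555 0.097 0.05 ]
 [0.562 0.014 0.05 ]] [0.51629093 0.05209431 0.05      ]
[-0.40585885 -0.2251799   0.03103016]
```

```bash
python3 -m pendant '-0.04 -0.0234 0.003 0 0;-0.04 -0.0234 0.003 0 0;-0.04 -0.0234 0.003 0 0;-0.04 -0.0234 0.003 0 0;-0.04 -0.0234 0.003 0 0;-0.04 -0.0234 0.003 0 0;-0.04 -0.0234 0.003 0 0;-0.04 -0.0234 0.003 0 0;-0.04 -0.0234 0.003 0 0;-0.04 -0.0234 0.003 0 0'
python3 -m pendant '0 0 0 9.1 0;0 0 0 9.1 0;0 0 0 9.1 0;0 0 0 9.1 0;0 0 0 9.1 0;0 0 0 0 0;0 0 0 0 0'
python3 - <<'E'
from h import *
s,T=pose(); print(s["joint_pos"].round(3),T.round(3),np.degrees(np.arctan2(T[1,1],T[0,1])))
i,im=snap("wrist","w1")
E
```

```text
t: 1.4
tcp_pos: [0.4832, 0.2822, 0.201]
orientation: [-0.38, -3.118, 0.0]
contact_force: [-0.7, -0.3, 0.0]
finger_gap: 0.0852
t: 2.28
tcp_pos: [0.4821, 0.2834, 0.2012]
orientation: [-1.553, -2.731, 0.0]
contact_force: [-0.1, -0.4, -0.0]
finger_gap: 0.0855
[-0.604  0.639 -0.016  1.805  0.015  0.698 -0.092] [[-0.511  0.859 -0.   ]
 [ 0.859  0.511 -0.   ]
 [ 0.    -0.    -1.   ]] 30.74721204934725
```

View pics/w1.png

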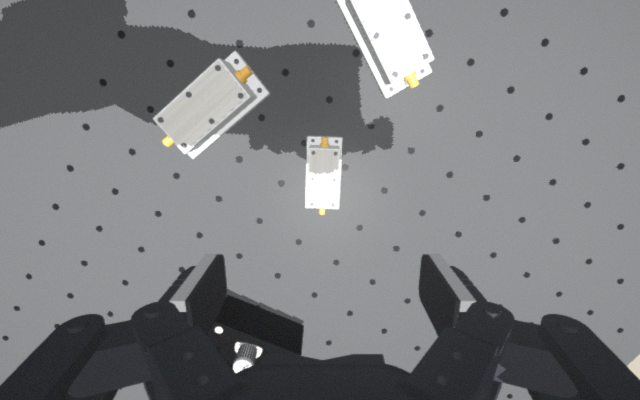

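The wrist image shows the small module at (323,173), flanked by the larger ones at (212,105) and (390,45). Enlarging to measure.

```bash
python3 - <<'E'
from h import *
im=cv2.imread("pics/w1.png")
cv2.imwrite("pics/w1c.png",cv2.resize(im[125:225,283:363],None,fx=6,fy=6,interpolation=cv2.INTER_CUBIC))
i=robot.camera_info("wrist"); s,T=pose()
m=(cv2.cvtColor(im,cv2.COLOR_BGR2GRAY)>125).astype(np.uint8)*255
m=cv2.morphologyEx(m,cv2.MORPH_CLOSE,np.ones((5,5)))
for c in cv2.findContours(m,cv2.RETR_EXTERNAL,cv2.CHAIN_APPROX_NONE)[0]:
    if cv2.pointPolygonTest(c,(323,190),False)>0: print(cv2.minAreaRect(c))
# predicted height
for z in (0,.008,.032): print(z,cast(i,[(307,137),(342,137),(341,209),(305,209),(324.5,137.5),(323,209)],z).round(4).tolist())
E
```

```text
((319.5, 191.5), (383.0, 639.0), 90.0)
0 [[0.4509, 0.3065, 0.0], [0.4821, 0.325, 0.0], [0.5224, 0.2576, 0.0], [0.4882, 0.2374, 0.0], [0.4668, 0.3154, 0.0], [0.5053, 0.2475, 0.0]]
0.008 [[0.4508, 0.3075, 0.008], [0.4813, 0.3255, 0.008], [0.5206, 0.2597, 0.008], [0.4872, 0.2399, 0.008], [0.4663, 0.3161, 0.008], [0.5039, 0.2498, 0.008]]
0.032 [[0.4505, 0.3102, 0.032], [0.4788, 0.327, 0.032], [0.5153, 0.2658, 0.032], [0.4843, 0.2475, 0.032], [0.4649, 0.3182, 0.032], [0.4998, 0.2566, 0.032]]
```

View pics/w1c.png

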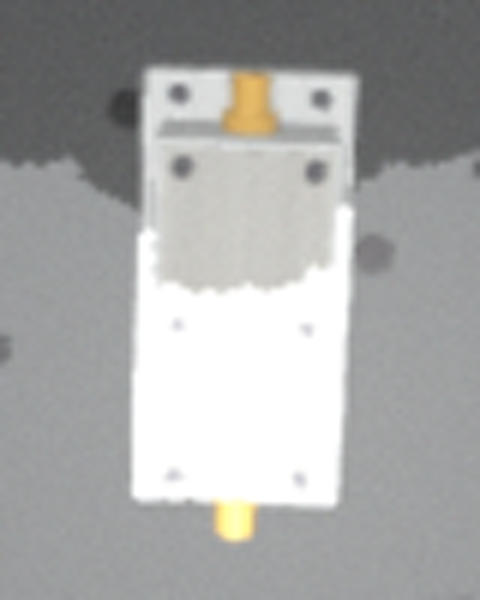

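```bash
python3 - <<'E'
from h import *
i=robot.camera_info("wrist"); s,T=pose()
f=lambda q:np.array(q)/6+np.array([283,125])
for q,z in [([(182,166),(316,171),(299,480),(174,475)],.032),([(252,72),(235,540)],.021),([(143,70),(358,76)],.008)]:
    P=cast(i,f(q),z); c=P.mean(0); a=P[0]-P[-1]; print(c.round(4),np.linalg.norm(a).round(4),np.degrees(np.arctan2(a[1],a[0])).round(1), "tool delta",((c-s["tcp_pos"])@T).round(4))
    if len(q)==4: a=P[1]-P[2];print(np.linalg.norm(a),np.degrees(np.arctan2(a[1],a[0])))
print(np.degrees(np.arctan2(T[1,0],T[0,0])))
E
```

```text
[0.4846 0.283  0.032 ] 0.0514 118.8 tool delta [-0.0016  0.0019  0.1692]
0.051527844178201436 118.20637075780442
[0.485  0.2826 0.021 ] 0.0803 118.7 tool delta [-0.0021  0.0021  0.1802]
[0.4664 0.3165 0.008 ] 0.0362 -150.9 tool delta [0.0365 0.0033 0.1932]
120.7167774289971
```

```bash
python3 -m pendant '-0.0018 0.002 0 2.1 0;0 0 0.05 0 0;0 0 0.05 0 0;0 0 0.04 0 0;0 0 0.02 0 0;0 0 0.015 0 0;0 0 0.014 0 0;0 0 0 0 0;0 0 0 0 0'
python3 - <<'E'
from h import *
snap("wrist","w2"); i,im=snap("side","s2")
cv2.imwrite("pics/s2c.png",cv2.resize(im[220:360,240:400],None,fx=4,fy=4))
E
```

```text
t: 3.45
tcp_pos: [0.4854, 0.2831, 0.0129]
orientation: [1.606, 2.699, 0.002]
contact_force: [-0.1, 0.2, 0.9]
finger_gap: 0.0851
```

View pics/w2.png

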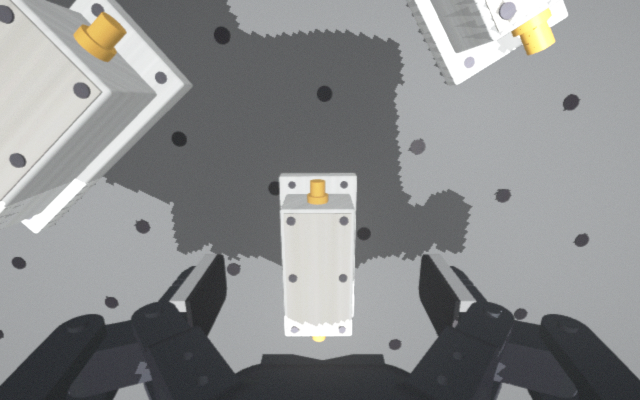

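View pics/s2c.png

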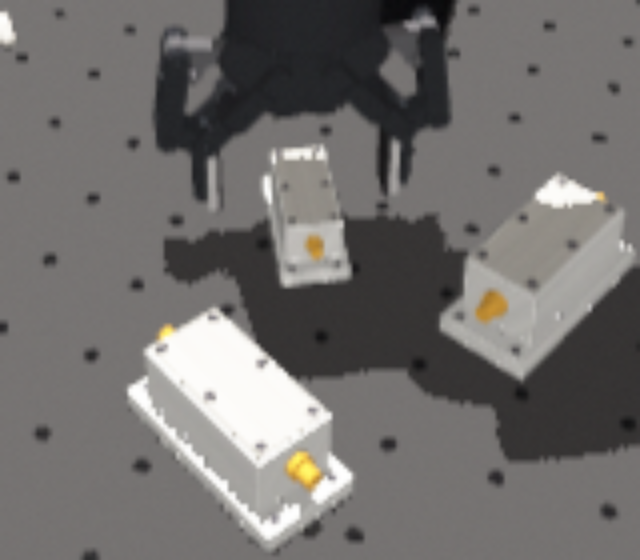

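The module (box at rows 210–320, col 318) lies between the open pads, centred and parallel. Close.

```bash
python3 -m pendant '0 0 0 0 0.3;0 0 0 0 0.5;0 0 0 0 0.6;0 0 0 0 0.8;0 0 0 0 0.8;0 0 0 0 0.8' 30
python3 -m pendant '0 0 -0.01 0 0.8;0 0 -0.03 0 0.8;0 0 -0.05 0 0.8;0 0 -0.05 0 0.8;0 0 0 0 0.8;0 0 0 0 0.8'
python3 - <<'E'
from h import *
snap("wrist","w3")
s,T=pose(); i=robot.camera_info("scene")
print(T.round(3),s["joint_pos"].round(3))
E
```

```text
t: 4.3
tcp_pos: [0.4849, 0.2829, 0.0125]
orientation: [-1.607, -2.7, -0.0]
contact_force: [-0.3, -0.6, 4.6]
finger_gap: 0.0298
t: 5.05
tcp_pos: [0.4843, 0.2825, 0.1519]
orientation: [-1.606, -2.699, 0.001]
contact_force: [-1.0, 0.2, -2.9]
finger_gap: 0.0291
[[-0.477  0.879 -0.002]
 [ 0.879  0.477 -0.001]
 [-0.    -0.003 -1.   ]] [-0.606  0.715 -0.007  1.843  0.008  0.586 -0.121]
```

View pics/w3.png

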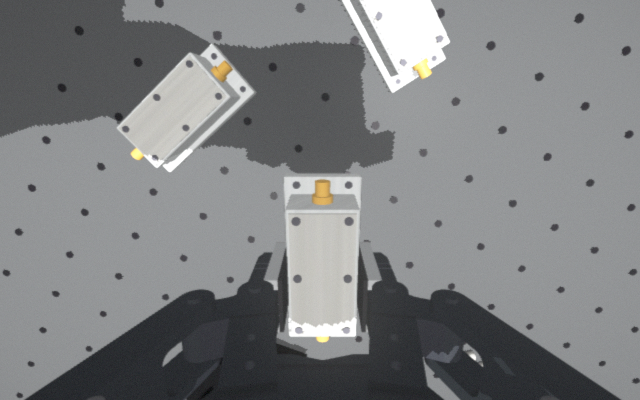

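```bash
python3 -m pendant '-0.0425 -0.0167 -0.005 0 0.8;-0.0425 -0.0167 -0.005 0 0.8;-0.0425 -0.0167 -0.005 0 0.8;-0.0425 -0.0167 -0.005 0 0.8;-0.0425 -0.0167 -0.005 0 0.8;-0.0425 -0.0167 -0.005 0 0.8;-0.0425 -0.0167 -0.005 0 0.8;-0.0425 -0.0167 -0.005 0 0.8;-0.0425 -0.0167 -0.005 0 0.8;-0.0425 -0.0167 -0.005 0 0.8'
python3 -m pendant '0 0 0 8 0.8;0 0 0 8 0.8;0 0 0 7 0.8;0 0 0 0 0.8;0 0 0 0 0.8;0 0 0 0 0.8'
python3 - <<'E'
from h import *
s,T=pose()
i,im=snap("wrist","w4")
print(T.round(3),s["joint_pos"].round(3))
np.save("w4.npy",dict(i=i,p=s["tcp_pos"],T=T),allow_pickle=True)
E
```

```text
t: 6.35
tcp_pos: [0.5397, -0.1715, 0.2004]
orientation: [-1.604, -2.696, 0.001]
contact_force: [1.0, -0.1, -0.9]
finger_gap: 0.029
t: 7.1
tcp_pos: [0.5406, -0.1703, 0.2019]
orientation: [-2.111, -2.326, 0.0]
contact_force: [0.6, 0.1, -1.8]
finger_gap: 0.0291
[[-0.097  0.995 -0.001]
 [ 0.995  0.097  0.   ]
 [ 0.    -0.001 -1.   ]] [ 0.224  0.647 -0.     1.782  0.     0.713  0.321]
```

View pics/w4.png

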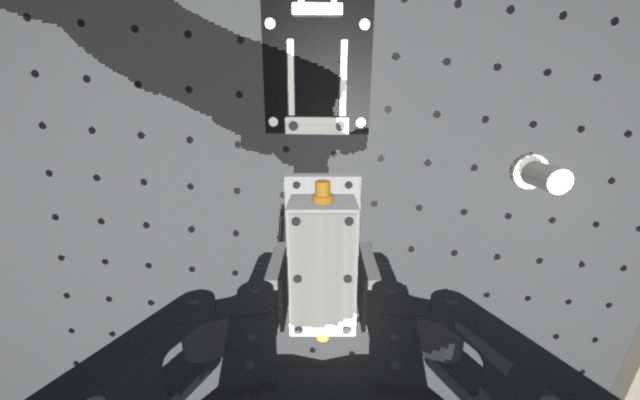

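The fence (317,126), rails (291 / 343) and jaw (317,9) are visible. Enlarging for precise corners.

```bash
python3 - <<'E'
from h import *
im=cv2.imread("pics/w4.png")
cv2.imwrite("pics/w4c.png",cv2.resize(im[0:145,250:390],None,fx=4,fy=4,interpolation=cv2.INTER_CUBIC))
cv2.imwrite("pics/w4d.png",cv2.resize(im[170:345,275:370],None,fx=3.4,fy=3.4,interpolation=cv2.INTER_CUBIC))
E
```

```text
(no output)
```

View pics/w4c.png

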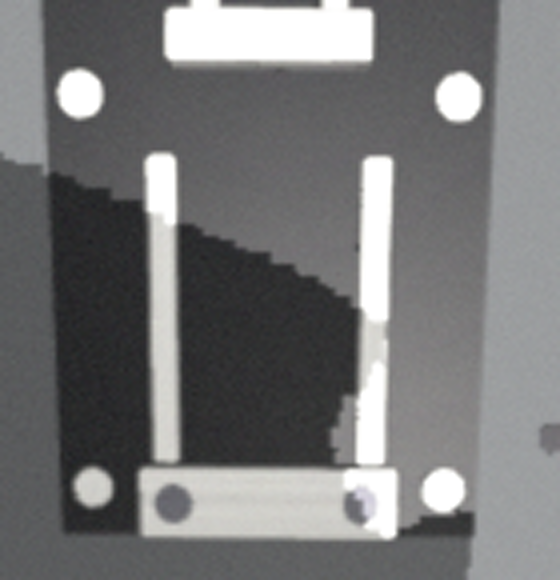

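View pics/w4d.png

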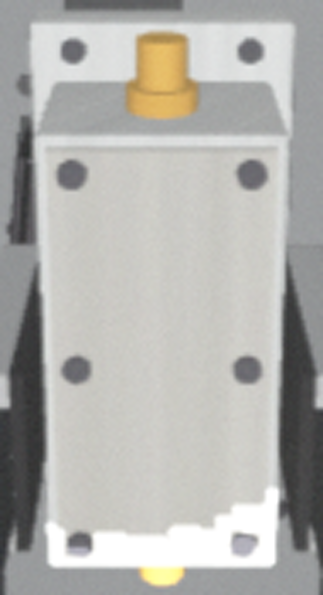

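```bash
python3 - <<'E'
from h import *
d=np.load("w4.npy",allow_pickle=True).item(); i,p,T=d["i"],d["p"],d["T"]
f=lambda q:np.array(q)/4+np.array([250,0])-0.0
g=lambda q:np.array(q)/3.4+np.array([275,170])
ang=lambda a:np.degrees(np.arctan2(a[1],a[0]))
F=cast(i,f([(143,467),(396,469)]),.03); print("fence",F.round(4).tolist(),F.mean(0),np.linalg.norm(F[1]-F[0]),ang(F[1]-F[0]))
Rl=cast(i,f([(160,153),(165,463),(376,156),(370,463)]),.026); print("rails",ang(Rl[0]-Rl[1]),ang(Rl[2]-Rl[3]),np.linalg.norm(Rl[1]-Rl[3]),np.linalg.norm(Rl[0]-Rl[2]),np.linalg.norm(Rl[0]-Rl[1]))
m0=(Rl[1]+Rl[3])/2;m1=(Rl[0]+Rl[2])/2;print("mid axis",m0,m1,ang(m1-m0))
S=cast(i,f([(80,94),(459,97),(93,487),(443,490)]),.02);print("screws",ang((S[0]+S[1]-S[2]-S[3])),ang(S[1]-S[0]),ang(S[3]-S[2]),(S.mean(0)).round(4))
J=cast(i,f([(165,60),(372,60)]),.029);print("jaw",J.mean(0),np.linalg.norm(J[1]-J[0]))
zb=p[2]-.0125
L=cast(i,g([(72,174),(252,174),(80,543),(245,543)]),zb+.032); print("lid",L.mean(0),ang(L[0]-L[2]),ang(L[1]-L[3]),ang(L[1]-L[0]),np.linalg.norm(L[0]-L[2]),"in tool",((L.mean(0)-p)@T).round(4))
B=cast(i,g([(32,22),(293,24)]),zb+.008); print("plate edge",((B-p)@T).round(4), np.linalg.norm(B[1]-B[0]))
print("tip",((cast(i,g([(162,33)]),zb+.021)-p)@T).round(4), "toolx",ang(T[:,0]))
E
```

```text
fence [[0.502, -0.1157, 0.03], [0.5606, -0.1105, 0.03]] [ 0.53131816 -0.11308843  0.03      ] 0.0588806976715133 5.086286304697986
rails 94.93719613810158 95.37456612164728 0.048264349423841696 0.04775880883925814 0.06652636357429405
mid axis [ 0.53069646 -0.11218691  0.026     ] [ 0.52474682 -0.04623591  0.026     ] 95.15486709708989
screws 95.03949935849631 5.108991227521029 5.047639342020766 [ 0.5275 -0.0758  0.02  ]
jaw [ 0.52324071 -0.02826579  0.029     ] 0.04450764301981962
lid [ 0.54169191 -0.16978479  0.22137317] 95.39584783596285 95.83596113425098 5.538021970911398 0.051530064470992 in tool [ 0.0004  0.0011 -0.0195]
plate edge [[ 0.0391 -0.0165  0.0045]
 [ 0.0388  0.0188  0.0045]] 0.03530620512715897
tip [[ 0.0406  0.0011 -0.0085]] toolx 95.55425061289051
```

Fixture yaw ≈5.1°. The fence length, rail length (66.5 mm) and jaw width (44.5 mm) match the given sizes. Moving over the nest.

```bash
python3 -m pendant '0.03 -0.0015 0 0.5 0.8;0.035 -0.0016 0 0 0.8;0.0336 -0.0016 0 0 0.8;0 0 0.04 0 0.8;0 0 0.045 0 0.8;0 0 0.04 0 0.8;0 0 0.01 0 0.8;0 0 0 0 0.8;0 0 0 0 0.8'
python3 - <<'E'
from h import *
s,T=pose()
i,im=snap("wrist","w5"); i2,im2=snap("side","s5")
cv2.imwrite("pics/s5c.png",cv2.resize(im2[140:240,280:400],None,fx=5,fy=5,interpolation=cv2.INTER_CUBIC))
print(s["tcp_pos"],np.degrees(np.arctan2(T[1,0],T[0,0])))
E
```

```text
t: 8.28
tcp_pos: [0.5286, -0.0727, 0.0687]
orientation: [2.121, 2.314, 0.003]
contact_force: [0.2, 0.0, -1.8]
finger_gap: 0.0295
[ 0.52857546 -0.07273552  0.06873809] 94.98579828618503
```

View pics/w5.png

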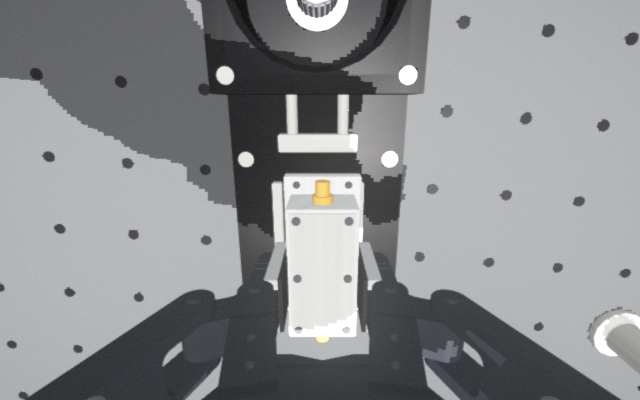

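View pics/s5c.png

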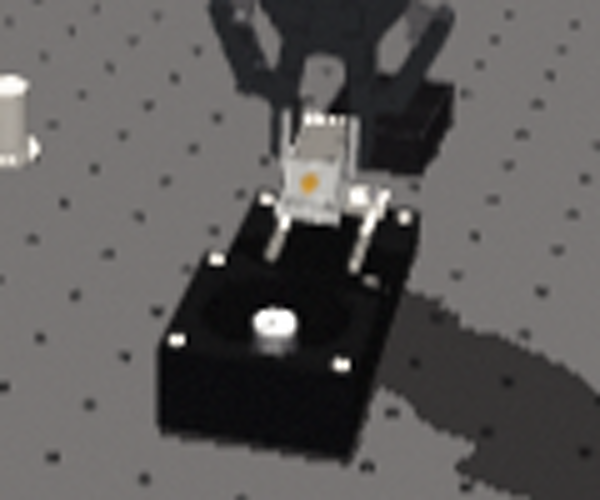

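```bash
python3 - <<'E'
from h import *
i=robot.camera_info("wrist"); s,T=pose(); p=s["tcp_pos"]
im=cv2.imread("pics/w5.png")
cv2.imwrite("pics/w5c.png",cv2.resize(im[0:190,205:435],None,fx=3.4,fy=3.1,interpolation=cv2.INTER_CUBIC))
for n,q,z in [("jaw",[(278,135),(357,135)],.029),("dscr",[(246,159),(390,159)],.02),("bscr",[(225,75),(408,75)],.05),("module lid",[(296,221),(349,221),(298,330),(347,330)],p[2]-.0125+.032),("plate",[(284.5,176),(361,176)],p[2]-.0125+.008)]:
    P=cast(i,q,z); print(n,P.mean(0).round(4),"tool",((P.mean(0)-p)@T).round(4),np.linalg.norm(P[1]-P[0]).round(4))
fx=lambda w:None
E
```

```text
jaw [ 0.5221 -0.0187  0.029 ] tool [ 0.0543 -0.0017  0.0397] 0.0434
dscr [ 0.5236 -0.0334  0.02  ] tool [ 0.0395 -0.0016  0.0487] 0.0847
bscr [0.5195 0.0107 0.05  ] tool [ 0.0838 -0.0017  0.0187] 0.0846
module lid [ 0.5293 -0.0723  0.0882] tool [ 0.0003  0.001  -0.0195] 0.0213
plate [ 0.5262 -0.0335  0.0642] tool [0.0392 0.0011 0.0045] 0.0352
```

View pics/w5c.png

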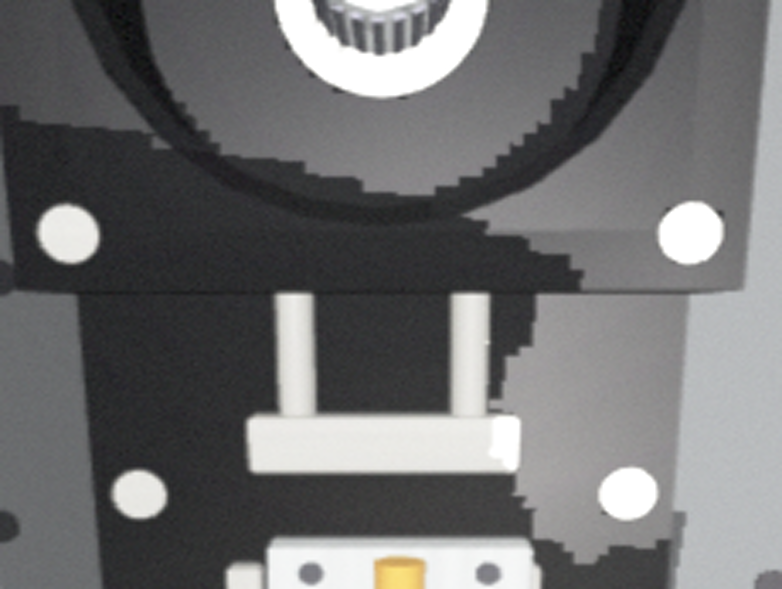

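```bash
python3 -m pendant '0 -0.0027 0 0 0.8;0 0 0 0 0.8;0 0 0.015 0 0.8;0 0 0.01 0 0.8;0 0 0.004 0 0.8;0 0 0 0 0.8;0 0 0 0 0.8'
python3 - <<'E'
from h import *
s,T=pose();i=robot.camera_info("wrist"); p=s["tcp_pos"]
snap("wrist","w6"); print(p,s["contact_force"])
E
```

```text
t: 9.25
tcp_pos: [0.5248, -0.0728, 0.0384]
orientation: [2.123, 2.316, 0.0]
contact_force: [-0.1, -0.2, -2.5]
finger_gap: 0.0291
[ 0.52480678 -0.07280596  0.03836718] [-0.05539275 -0.24643128 -2.53600166]
```

View pics/w6.png

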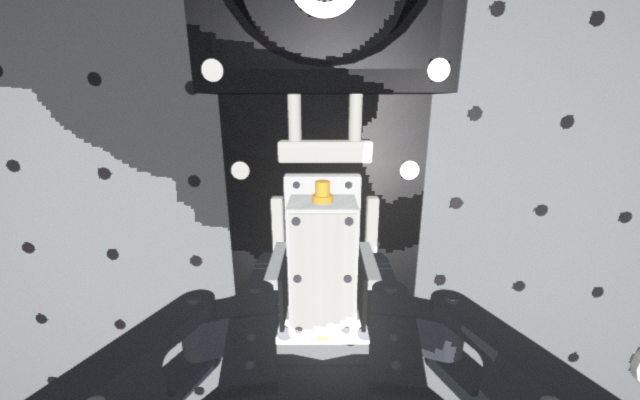

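Module (cols 285–361) sits between the rails (272–284, 367–378) and about 1 mm left of centre; correct and lower.

```bash
python3 -m pendant '0 0.001 0 0 0.8;0 0 0.002 0 0.8;0 0 0.002 0 0.8;0 0 0 0 0.8;0 0 0 0 0.8'
python3 -m pendant '0 0 0.001 0 0.8;0 0 0 0 0.8'
python3 -m pendant '0 0 0.001 0 0.8;0 0 0 0 0.8'
```

```text
t: 9.93
tcp_pos: [0.5256, -0.0727, 0.0342]
orientation: [-2.123, -2.316, -0.0]
contact_force: [-0.1, 0.1, -1.7]
finger_gap: 0.0295
t: 10.18
tcp_pos: [0.5256, -0.0727, 0.0332]
orientation: [-2.123, -2.316, 0.0]
contact_force: [-0.6, 0.4, -1.9]
finger_gap: 0.0295
t: 10.42
tcp_pos: [0.5257, -0.0727, 0.0325]
orientation: [2.123, 2.316, 0.0]
contact_force: [0.3, -0.5, 1.4]
finger_gap: 0.0295
```

Contact at z=0.0325, as expected. Release, rise and look.

```bash
python3 -m pendant '0 0 0 0 0.5;0 0 0 0 0.4;0 0 0 0 0.3;0 0 0 0 0.3;0 0 -0.02 0 0.3;0 0 -0.05 0 0.3;0 0 -0.05 0 0.3;0 0 -0.02 0 0.3;0 0 0 0 0.3;0 0 0 0 0.3'
python3 - <<'E'
from h import *
s,T=pose(); snap("wrist","w7"); print(s["tcp_pos"],s["joint_pos"].round(3))
E
```

```text
t: 11.68
tcp_pos: [0.5249, -0.0726, 0.1714]
orientation: [-2.122, -2.315, 0.002]
contact_force: [0.7, 0.1, -0.1]
finger_gap: 0.0598
[ 0.52491499 -0.07259692  0.17139978] [ 0.041  0.652  0.015  1.918 -0.017  0.573  0.155]
```

View pics/w7.png

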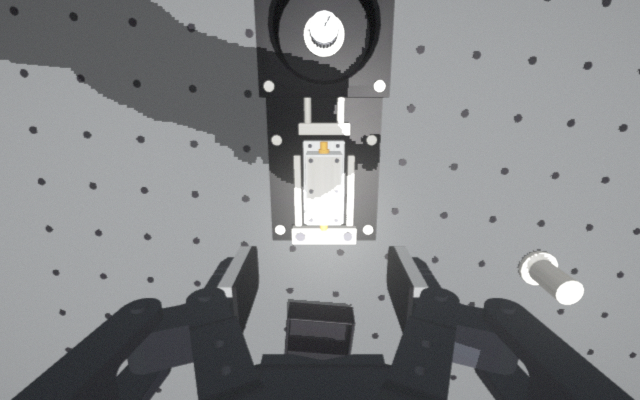

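Module sits flat in the nest at (324,185), between rails, released; knob top is at about (323,27). Measuring the knob.

```bash
python3 - <<'E'
from h import *
i=robot.camera_info("wrist"); s,T=pose(); p=s["tcp_pos"]
im=cv2.imread("pics/w7.png")
cv2.imwrite("pics/w7c.png",cv2.resize(im[0:110,250:400],None,fx=5,fy=5,interpolation=cv2.INTER_CUBIC))
cv2.imwrite("pics/w7d.png",cv2.resize(im[95:250,260:390],None,fx=3.8,fy=3.8,interpolation=cv2.INTER_CUBIC))
P=np.array([.5165,.0522,.0435]); print(proj(i,P),((P-p)@T).round(4))
E
```

```text
[[324.96289396  26.92582437]] [0.1249 0.003  0.1276]
```

View pics/w7c.png

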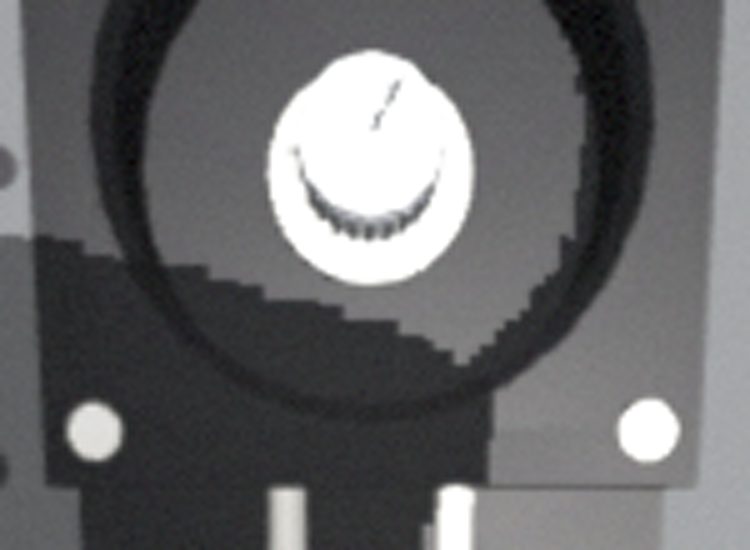

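View pics/w7d.png

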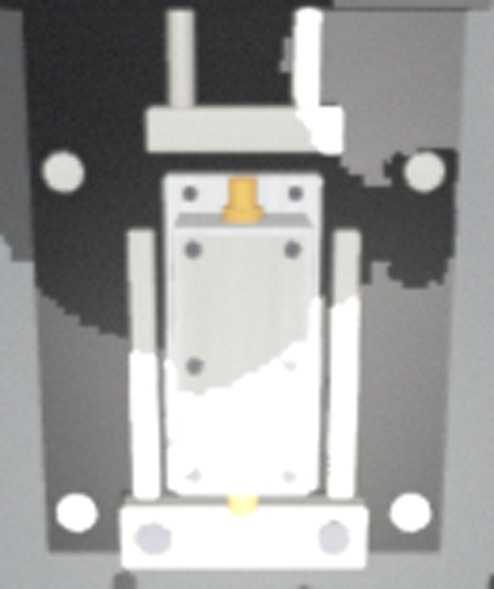

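```bash
python3 -m pendant '0.03 0.0007 0 0 0.3;0.04 0.001 0 0 0.3;0.04 0.001 0 0 0.4;0.0152 0 0 0 0.5;0 0 0 0 0.61;0 0 0 0 0.61'
python3 -m pendant '0 0 0 -9.5 0.61;0 0 0 -9.5 0.61;0 0 0 -9.5 0.61;0 0 0 -9.5 0.61;0 0 0 -9.5 0.61;0 0 0 -9.5 0.61;0 0 0 -9.5 0.61;0 0 0 -9.5 0.61;0 0 0 -9.5 0.61;0 0 0 -9.5 0.61'
python3 -m pendant '0 0 0.03 0 0.61;0 0 0.03 0 0.61;0 0 0.02 0 0.61;0 0 0 0 0.61;0 0 0 0 0.61'
python3 - <<'E'
from h import *
s,T=pose(); i,im=snap("wrist","w8"); i2,im2=snap("side","s8")
cv2.imwrite("pics/s8c.png",cv2.resize(im2[100:240,270:410],None,fx=4,fy=4,interpolation=cv2.INTER_CUBIC))
P=np.array([.5165,.0522,.0435]); print(proj(i,P),((P-s["tcp_pos"])@T).round(4)); print(s["joint_pos"].round(3),T.round(3))
E
```

```text
t: 12.48
tcp_pos: [0.5174, 0.05, 0.172]
orientation: [2.125, 2.313, -0.002]
contact_force: [-0.8, 0.4, 0.2]
finger_gap: 0.0334
t: 13.72
tcp_pos: [0.5176, 0.0497, 0.1721]
orientation: [0.276, -3.129, 0.002]
contact_force: [-0.4, -0.7, 0.1]
finger_gap: 0.0333
t: 14.35
tcp_pos: [0.518, 0.0513, 0.0929]
orientation: [-0.271, 3.129, -0.001]
contact_force: [-0.1, 0.2, 0.7]
finger_gap: 0.0334
[[324.40083712 218.29154159]] [0.0013 0.0012 0.0494]
[ 0.011  0.791 -0.328  1.989  0.557  0.449  1.008] [[-0.985 -0.172  0.001]
 [-0.172  0.985 -0.   ]
 [-0.001 -0.    -1.   ]]
```

View pics/w8.png

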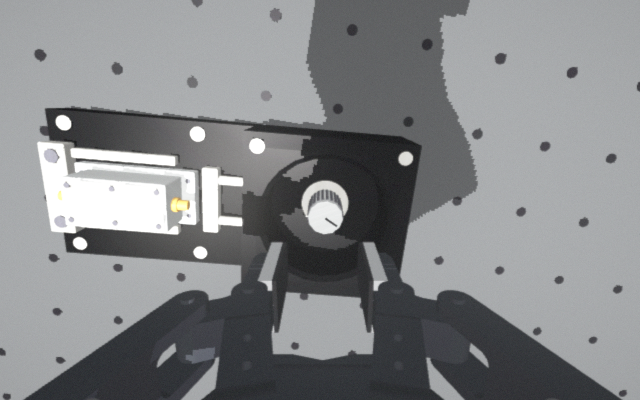

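View pics/s8c.png

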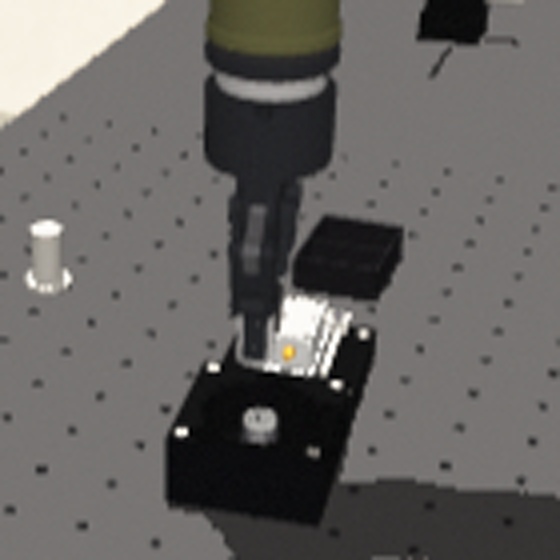

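Knob top appears at (325,217), as predicted (324,218); fingers straddle it along the fixture's length. Correcting by 1.3/1.2 mm and descending.

```bash
python3 -m pendant '0.0013 0.0012 0 0 0.61;0 0 0.02 0 0.61;0 0 0.015 0 0.61;0 0 0 0 0.61;0 0 0 0 0.61'
python3 - <<'E'
from h import *
s,T=pose(); i,im=snap("wrist","w9")
P=np.array([.5165,.0522,.0435]); print(proj(i,P),((P-s["tcp_pos"])@T).round(4))
E
```

```text
t: 15.08
tcp_pos: [0.5161, 0.0534, 0.0575]
orientation: [-0.274, 3.129, 0.0]
contact_force: [0.6, -0.0, -0.2]
finger_gap: 0.033
[[320.20979677 244.32830436]] [-0.0002 -0.0012  0.014 ]
```

View pics/w9.png

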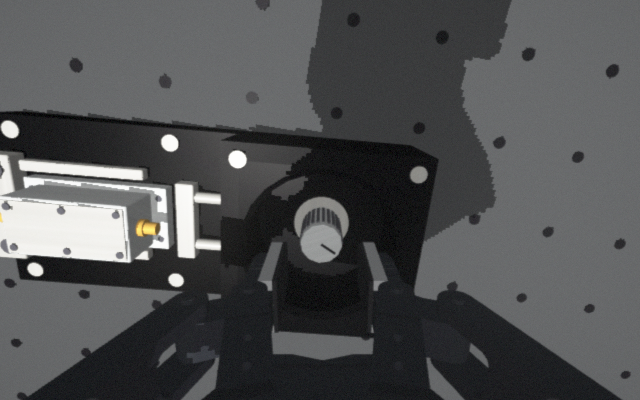

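```bash
python3 -m pendant '0 -0.0008 0 0 0.61;0 0 0.01 0 0.61;0 0 0.01 0 0.61;0 0 0 0 0.61'
python3 -m pendant '0 0 0.006 0 0.61;0 0 0.004 0 0.61;0 0 0 0 0.61;0 0 0 0 0.61'
python3 - <<'E'
from h import *
s,T=pose(); i,im=snap("wrist","w10")
P=np.array([.5165,.0522,.0435]); print(proj(i,P),((P-s["tcp_pos"])@T).round(4),s["torque"])
E
```

```text
t: 15.62
tcp_pos: [0.5153, 0.0524, 0.0362]
orientation: [0.274, -3.128, 0.001]
contact_force: [-0.1, -0.7, -0.3]
finger_gap: 0.0333
t: 16.12
tcp_pos: [0.5161, 0.0525, 0.0274]
orientation: [-0.274, 3.129, 0.0]
contact_force: [0.0, -0.6, 0.9]
finger_gap: 0.0329
[[321.85456126 273.7925775 ]] [-0.0003 -0.0004 -0.0161] [ 0.07025466  0.02664025 -0.01291497]
```

View pics/w10.png

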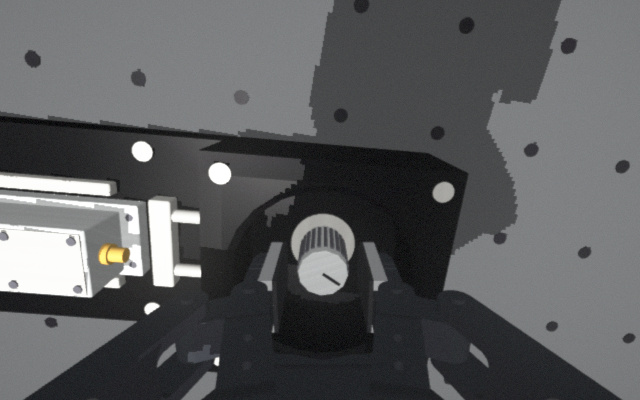

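Knob (322,271) is centred between the pads, no contact. Grip it.

```bash
python3 -m pendant '0 0 0 0 0.7;0 0 0 0 0.8;0 0 0 0 0.85;0 0 0 0 0.85' 60
python3 - <<'E'
from h import *
s,T=pose(); print(s["torque"],s["contact_force"],np.degrees(np.arctan2(T[1,0],T[0,0])))
E
```

```text
t: 16.68
tcp_pos: [0.5162, 0.0526, 0.0277]
orientation: [-0.274, 3.129, 0.0]
contact_force: [-1.2, -0.2, 5.9]
finger_gap: 0.0198
[ 0.02273114  0.21456986 -0.00802557] [-1.15378576 -0.19947837  5.88956727] -170.00269332329475
```

```bash
cat > t.py <<'E'
from h import *
s,T=pose()
M=s["torque"]; print("Mz",M[2].round(3),"M",M.round(3),"F",s["contact_force"].round(1),"ang",np.degrees(np.arctan2(T[1,0],T[0,0])).round(2),"tcp",s["tcp_pos"].round(4),"j",s["joint_pos"].round(2))
E
python3 -m pendant '0 0 0 5 0.85;0 0 0 5 0.85;0 0 0 5 0.85;0 0 0 5 0.85'; python3 t.py
python3 -m pendant '0 0 0 5 0.85;0 0 0 5 0.85;0 0 0 5 0.85;0 0 0 5 0.85'; python3 t.py
```

```text
t: 17.18
tcp_pos: [0.5162, 0.0522, 0.0277]
orientation: [0.278, 3.129, -0.001]
contact_force: [-1.2, -0.3, 6.0]
finger_gap: 0.0199
Mz 0.171 M [-0.127  0.202  0.171] F [-1.2 -0.3  6. ] ang 169.86 tcp [0.5162 0.0522 0.0277] j [-0.1   0.9  -0.15  2.02  0.48  0.26  0.74]
t: 17.68
tcp_pos: [0.516, 0.0518, 0.0277]
orientation: [0.817, 3.033, -0.001]
contact_force: [-2.0, -1.8, 6.4]
finger_gap: 0.0198
Mz 0.23 M [-0.324  0.251  0.23 ] F [-2.  -1.8  6.4] ang 149.84 tcp [0.516  0.0518 0.0277] j [-0.13  0.9  -0.09  2.02  0.32  0.24  0.54]
```

```bash
python3 -m pendant '0 0 0 0 0.85;0 0 0 0 0.85'; python3 t.py; python3 - <<'E'
from h import *
snap("wrist","w11")
E
python3 t.py
```

```text
t: 17.92
tcp_pos: [0.516, 0.0517, 0.0277]
orientation: [0.814, 3.034, -0.001]
contact_force: [-1.2, -1.7, 4.9]
finger_gap: 0.0194
Mz 0.009 M [-0.209  0.215  0.009] F [-1.2 -1.7  4.9] ang 149.95 tcp [0.516  0.0517 0.0277] j [-0.13  0.9  -0.09  2.02  0.32  0.24  0.54]
Mz -0.058 M [-0.264  0.197 -0.058] F [-0.8 -1.8  6.3] ang 149.95 tcp [0.516  0.0517 0.0277] j [-0.13  0.9  -0.09  2.02  0.32  0.24  0.54]
```

View pics/w11.png

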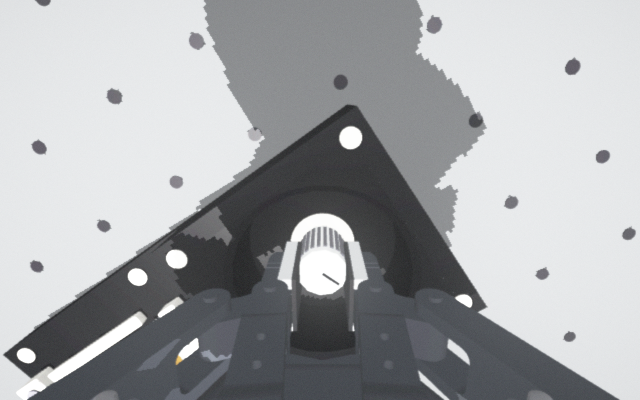

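Knob index mark kept its place relative to the fingers (330,279), so no slip; torque is only meaningful while turning. Continuing with small steps and reading the torque in motion.

```bash
python3 -m pendant '0 0 0 4 0.85;0 0 0 4 0.85;0 0 0 4 0.85;0 0 0 4 0.85'; python3 t.py
python3 -m pendant '0 0 0 2 0.85;0 0 0 2 0.85'; python3 t.py
python3 -m pendant '0 0 0 2 0.85;0 0 0 2 0.85'; python3 t.py
python3 -m pendant '0 0 0 2 0.85;0 0 0 2 0.85'; python3 t.py
```

```text
t: 18.48
tcp_pos: [0.5158, 0.0515, 0.0277]
orientation: [1.231, 2.89, -0.002]
contact_force: [-0.6, -1.4, 6.2]
finger_gap: 0.0192
Mz 0.176 M [-0.379  0.259  0.176] F [-0.6 -1.4  6.2] ang 133.86 tcp [0.5158 0.0515 0.0277] j [-0.16  0.9  -0.05  2.02  0.19  0.23  0.39]
t: 18.73
tcp_pos: [0.5158, 0.0514, 0.0277]
orientation: [1.33, 2.846, -0.002]
contact_force: [-0.6, -1.8, 5.9]
finger_gap: 0.0196
Mz 0.177 M [-0.406  0.268  0.177] F [-0.6 -1.8  5.9] ang 129.92 tcp [0.5158 0.0514 0.0277] j [-0.16  0.9  -0.04  2.02  0.16  0.23  0.35]
t: 18.98
tcp_pos: [0.5157, 0.0514, 0.0277]
orientation: [1.428, 2.798, -0.002]
contact_force: [-0.6, -1.8, 6.7]
finger_gap: 0.0197
Mz 0.151 M [-0.392  0.297  0.151] F [-0.6 -1.8  6.7] ang 125.92 tcp [0.5157 0.0514 0.0277] j [-0.17  0.9  -0.03  2.02  0.12  0.23  0.32]
t: 19.23
tcp_pos: [0.5156, 0.0514, 0.0277]
orientation: [-1.525, -2.747, 0.002]
contact_force: [-1.8, -2.2, 6.7]
finger_gap: 0.0197
Mz 0.203 M [-0.411  0.234  0.203] F [-1.8 -2.2  6.7] ang 121.92 tcp [0.5156 0.0514 0.0277] j [-0.17  0.9  -0.02  2.02  0.09  0.22  0.28]
```

```bash
for k in 1; do :; done
python3 -m pendant '0 0 0 2 0.85;0 0 0 2 0.85' >/dev/null; python3 t.py
python3 -m pendant '0 0 0 2 0.85' >/dev/null; python3 t.py
python3 -m pendant '0 0 0 2 0.85' >/dev/null; python3 t.py
python3 -m pendant '0 0 0 2 0.85' >/dev/null; python3 t.py
python3 -m pendant '0 0 0 2 0.85' >/dev/null; python3 t.py
```

```text
Mz 0.168 M [-0.437  0.338  0.168] F [-0.7 -1.9  6.6] ang 117.92 tcp [0.5156 0.0513 0.0277] j [-0.18  0.9  -0.01  2.02  0.06  0.22  0.24]
Mz 0.191 M [-0.506  0.311  0.191] F [-1.7 -2.2  6.8] ang 115.91 tcp [0.5155 0.0513 0.0277] j [-0.18  0.9  -0.01  2.02  0.04  0.22  0.22]
Mz 0.199 M [-0.472  0.343  0.199] F [-1.8 -2.1  7.2] ang 113.92 tcp [0.5155 0.0513 0.0277] j [-0.19  0.9  -0.01  2.02  0.02  0.22  0.2 ]
Mz 0.156 M [-0.478  0.37   0.156] F [-1.9 -2.2  6.3] ang 111.91 tcp [0.5154 0.0513 0.0277] j [-0.19  0.9  -0.    2.02  0.01  0.22  0.19]
Mz 0.205 M [-0.477  0.37   0.205] F [-1.6 -2.3  6.8] ang 109.91 tcp [0.5154 0.0512 0.0277] j [-0.19  0.9   0.    2.02 -0.01  0.22  0.17]
```

```bash

python3 -m pendant '0 0 0 2 0.85' >/dev/null; python3 t.py
python3 -m pendant '0 0 0 2 0.85' >/dev/null; python3 t.py
python3 -m pendant '0 0 0 2 0.85' >/dev/null; python3 t.py
python3 -m pendant '0 0 0 1 0.85' >/dev/null; python3 t.py
python3 -m pendant '0 0 0 1 0.85' >/dev/null; python3 t.py
```

```text
Mz 0.179 M [-0.43   0.341  0.179] F [-2.3 -1.4  7.8] ang 107.92 tcp [0.5154 0.0513 0.0277] j [-0.19  0.9   0.01  2.02 -0.03  0.22  0.15]
Mz 0.235 M [-0.499  0.359  0.235] F [-1.4 -2.9  7.7] ang 105.92 tcp [0.5153 0.0512 0.0277] j [-0.2   0.9   0.01  2.02 -0.04  0.22  0.13]
Mz 0.238 M [-0.46   0.382  0.238] F [-0.4 -2.7  7. ] ang 103.92 tcp [0.5153 0.0512 0.0277] j [-0.2   0.9   0.02  2.02 -0.06  0.22  0.11]
Mz 0.243 M [-0.544  0.421  0.243] F [-2.6 -2.7  7.5] ang 102.95 tcp [0.5153 0.0512 0.0277] j [-0.2   0.9   0.02  2.02 -0.07  0.22  0.1 ]
Mz 0.192 M [-0.509  0.43   0.192] F [-2.1 -3.2  6. ] ang 101.96 tcp [0.5152 0.0512 0.0277] j [-0.2   0.9   0.02  2.02 -0.07  0.22  0.09]
```

```bash

python3 -m pendant '0 0 0 1 0.85' >/dev/null; python3 t.py
python3 -m pendant '0 0 0 1 0.85' >/dev/null; python3 t.py
python3 -m pendant '0 0 0 1 0.85' >/dev/null; python3 t.py
python3 -m pendant '0 0 0 1 0.85' >/dev/null; python3 t.py
python3 -m pendant '0 0 0 1 0.85' >/dev/null; python3 t.py
```

```text
Mz 0.248 M [-0.559  0.438  0.248] F [-1.9 -2.8  7.2] ang 100.96 tcp [0.5152 0.0512 0.0276] j [-0.2   0.9   0.02  2.02 -0.08  0.22  0.08]
Mz 0.255 M [-0.5    0.416  0.255] F [-2.  -1.7  7.3] ang 99.96 tcp [0.5152 0.0512 0.0277] j [-0.2   0.9   0.03  2.02 -0.09  0.22  0.07]
Mz 0.284 M [-0.537  0.464  0.284] F [-1.8 -3.   7. ] ang 98.96 tcp [0.5152 0.0512 0.0277] j [-0.21  0.9   0.03  2.02 -0.1   0.22  0.07]
Mz 0.269 M [-0.52   0.459  0.269] F [-2.  -2.4  6.2] ang 97.96 tcp [0.5152 0.0511 0.0277] j [-0.21  0.9   0.03  2.02 -0.11  0.22  0.06]
Mz 0.315 M [-0.51   0.437  0.315] F [-2.6 -1.8  7.7] ang 96.97 tcp [0.5152 0.0511 0.0277] j [-0.21  0.9   0.03  2.02 -0.12  0.22  0.05]
```

```bash
python3 - <<'E'
import numpy as np
from scipy.optimize import curve_fit
d=np.array([(169.86,.171),(133.86,.176),(129.92,.177),(125.92,.151),(121.92,.203),(117.92,.168),(115.91,.191),(113.92,.199),(111.91,.156),(109.91,.205),(107.92,.179),(105.92,.235),(103.92,.238),(102.95,.243),(101.96,.192),(100.96,.248),(99.96,.255),(98.96,.284),(97.96,.269),(96.97,.315)])
k=5/0.1*.008*np.pi/180
for nm,f,p0 in [("fixed",lambda a,b,a0:b+k*np.maximum(a0-a,0),(.175,107)),("free slope",lambda a,b,a0,s:b+s*np.maximum(a0-a,0),(.175,107,k))]:
    p,c=curve_fit(f,d[:,0],d[:,1],p0); print(nm,p,np.sqrt(np.diag(c)),"N now",(f(96.97,*p)-p[0])/.008)
print(k)
E
```

```text
fixed [  0.17688889 111.82950143] [0.00712232 1.37563371] N now 12.967361260219617
free slope [1.76888889e-01 1.10843556e+02 7.80530127e-03] [7.27684158e-03 2.18445756e+00 1.66923847e-03] N now 13.535910409352859
0.006981317007977318
```

Fit says onset ~1.37 rad, load now ≈13 N (±1.5). Let it rest, check for slip by the index mark, then back off slightly.

```bash
python3 - <<'E'
from h import *
i,im=snap("wrist","w12"); a=cv2.imread("pics/w11.png"); b=cv2.imread("pics/w10.png")
c=[cv2.resize(x[235:305,280:370],None,fx=2.8,fy=2.8,interpolation=cv2.INTER_CUBIC) for x in (b,a,im)]
cv2.imwrite("pics/cmp.png",np.hstack(c)); i2,im2=snap("side","s12")
cv2.imwrite("pics/s12c.png",cv2.resize(im2[100:240,270:410],None,fx=4,fy=4,interpolation=cv2.INTER_CUBIC))
E
python3 t.py
```

```text
Mz 0.208 M [-0.57   0.507  0.208] F [-2.  -1.4  8. ] ang 96.97 tcp [0.5152 0.0511 0.0277] j [-0.21  0.9   0.03  2.02 -0.12  0.22  0.05]
```

View pics/cmp.png

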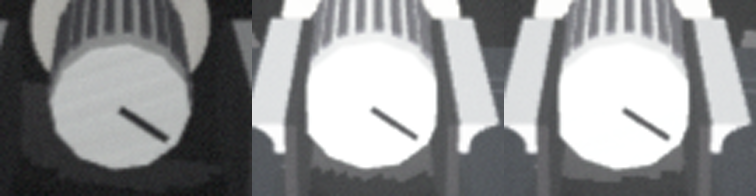

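View pics/s12c.png

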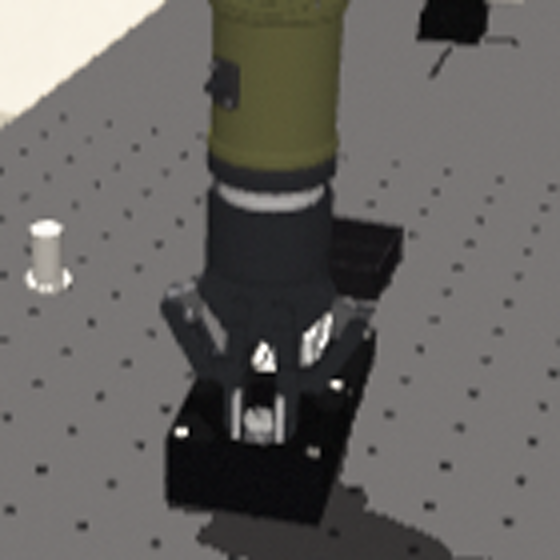

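The index mark is unchanged across all three crops, so no slip. Back off 2°.

```bash
python3 -m pendant '0 0 0 0 0.85;0 0 0 0 0.85' >/dev/null; python3 t.py
python3 -m pendant '0 0 0 -1 0.85' >/dev/null; python3 t.py
python3 -m pendant '0 0 0 -1 0.85' >/dev/null; python3 t.py
python3 -m pendant '0 0 0 0 0.85;0 0 0 0 0.85;0 0 0 0 0.85' >/dev/null; python3 t.py
```

```text
Mz 0.198 M [-0.48   0.468  0.198] F [-1.6 -1.8  7.3] ang 96.98 tcp [0.5152 0.0512 0.0277] j [-0.21  0.9   0.03  2.02 -0.12  0.22  0.05]
Mz -0.036 M [-0.475  0.45  -0.036] F [-2.7 -2.1  6.8] ang 97.95 tcp [0.5152 0.0511 0.0277] j [-0.21  0.9   0.03  2.02 -0.11  0.22  0.06]
Mz -0.053 M [-0.449  0.417 -0.053] F [-2.7 -1.6  7. ] ang 98.95 tcp [0.5152 0.0512 0.0277] j [-0.21  0.9   0.03  2.02 -0.1   0.22  0.07]
Mz 0.05 M [-0.514  0.491  0.05 ] F [-2.1 -2.4  7.1] ang 98.94 tcp [0.5152 0.0511 0.0277] j [-0.21  0.9   0.03  2.02 -0.1   0.22  0.06]
```

```bash
python3 -m pendant '0 0 0 -1 0.85' >/dev/null; python3 t.py
python3 -m pendant '0 0 0 -0.5 0.85' >/dev/null; python3 t.py
```

```text
Mz -0.005 M [-0.468  0.455 -0.005] F [-1.4 -1.8  6.7] ang 99.94 tcp [0.5153 0.0512 0.0277] j [-0.2   0.9   0.03  2.02 -0.09  0.22  0.07]
Mz -0.019 M [-0.452  0.355 -0.019] F [-1.8 -2.4  7.1] ang 100.43 tcp [0.5152 0.0512 0.0277] j [-0.2   0.9   0.03  2.02 -0.09  0.22  0.08]
```

Forward and reverse torque estimates disagree (≈12 vs ≈16 N), so I'll back off to the unloaded range to get the drag in both directions at the same slow speed.

```bash
cat > t2.py <<'E'
from h import *
s,T=pose()
print(s["t"].__round__(2),"Mz",s["torque"][2].round(3),"ang",np.degrees(np.arctan2(T[1,0],T[0,0])).round(2))
E
m(){ python3 t2.py; }
python3 -m pendant '0 0 0 -1 0.85' >/dev/null; m
python3 -m pendant '0 0 0 -1 0.85' >/dev/null; m
python3 -m pendant '0 0 0 -1 0.85' >/dev/null; m
python3 -m pendant '0 0 0 -1 0.85' >/dev/null; m
python3 -m pendant '0 0 0 -1 0.85' >/dev/null; m
python3 -m pendant '0 0 0 -1 0.85' >/dev/null; m
python3 -m pendant '0 0 0 -1 0.85' >/dev/null; m
python3 -m pendant '0 0 0 -1 0.85' >/dev/null; m
python3 -m pendant '0 0 0 -1 0.85' >/dev/null; m
python3 -m pendant '0 0 0 -1 0.85' >/dev/null; m
python3 -m pendant '0 0 0 -1 0.85' >/dev/null; m
python3 -m pendant '0 0 0 -1 0.85' >/dev/null; m
python3 -m pendant '0 0 0 -1 0.85' >/dev/null; m
python3 -m pendant '0 0 0 -1 0.85' >/dev/null; m
python3 -m pendant '0 0 0 -1 0.85' >/dev/null; m
python3 -m pendant '0 0 0 -1 0.85' >/dev/null; m
```

```text
22.57 Mz -0.04 ang 101.44
22.7 Mz -0.116 ang 102.44
22.82 Mz -0.098 ang 103.44
22.95 Mz -0.102 ang 104.44
23.07 Mz -0.113 ang 105.44
23.2 Mz -0.089 ang 106.43
23.32 Mz -0.162 ang 107.43
23.45 Mz -0.136 ang 108.43
23.57 Mz -0.157 ang 109.43
23.7 Mz -0.168 ang 110.43
23.82 Mz -0.167 ang 111.43
23.95 Mz -0.124 ang 112.42
24.07 Mz -0.2 ang 113.42
24.2 Mz -0.175 ang 114.42
24.32 Mz -0.228 ang 115.42
24.45 Mz -0.159 ang 116.42
```

```bash
cat > fit.py <<'E'
import numpy as np
from scipy.optimize import least_squares
f=np.array([(169.86,.171),(133.86,.176),(129.92,.177),(125.92,.151),(121.92,.203),(117.92,.168),(115.91,.191),(113.92,.199),(111.91,.156),(109.91,.205),(107.92,.179),(105.92,.235),(103.92,.238),(102.95,.243),(101.96,.192),(100.96,.248),(99.96,.255),(98.96,.284),(97.96,.269),(96.97,.315)])
r=np.array([(97.95,-.036),(98.95,-.053),(99.94,-.005),(100.43,-.019),(101.44,-.04),(102.44,-.116),(103.44,-.098),(104.44,-.102),(105.44,-.113),(106.43,-.089),(107.43,-.162),(108.43,-.136),(109.43,-.157),(110.43,-.168),(111.43,-.167),(112.42,-.124),(113.42,-.2),(114.42,-.175),(115.42,-.228),(116.42,-.159)])
k=.4*np.pi/180
L=lambda a,a0:k*np.maximum(a0-a,0)
# params: b,d,a0f,a0r
g=lambda p:np.r_[p[0]+p[1]+L(f[:,0],p[2])-f[:,1],p[0]-p[1]+L(r[:,0],p[3])-r[:,1]]
o=least_squares(g,[0,.17,110,112]); c=np.linalg.inv(o.jac.T@o.jac)*2*o.cost/(36); print(o.x,np.sqrt(np.diag(c)))
E
python3 fit.py
```

```text
[2.29740832e-04 1.76659148e-01 1.11829501e+02 1.15420001e+02] [0.01449807 0.01449807 1.77101238 4.04261509]
```

```bash
m(){ python3 t2.py; }
python3 -m pendant '0 0 0 1.42 0.85' >/dev/null; m
python3 -m pendant '0 0 0 1 0.85' >/dev/null; m
python3 -m pendant '0 0 0 1 0.85' >/dev/null; m
python3 -m pendant '0 0 0 1 0.85' >/dev/null; m
python3 -m pendant '0 0 0 1 0.85' >/dev/null; m
python3 -m pendant '0 0 0 1 0.85' >/dev/null; m
python3 -m pendant '0 0 0 1 0.85' >/dev/null; m
python3 -m pendant '0 0 0 1 0.85' >/dev/null; m
python3 -m pendant '0 0 0 1 0.85' >/dev/null; m
python3 -m pendant '0 0 0 1 0.85' >/dev/null; m
python3 -m pendant '0 0 0 1 0.85' >/dev/null; m
python3 -m pendant '0 0 0 1 0.85' >/dev/null; m
python3 -m pendant '0 0 0 1 0.85' >/dev/null; m
python3 -m pendant '0 0 0 1 0.85' >/dev/null; m
```

```text
24.57 Mz 0.167 ang 115.02
24.7 Mz 0.142 ang 114.02
24.82 Mz 0.197 ang 113.02
24.95 Mz 0.138 ang 112.02
25.07 Mz 0.158 ang 111.03
25.2 Mz 0.146 ang 110.03
25.32 Mz 0.216 ang 109.03
25.45 Mz 0.122 ang 108.03
25.57 Mz 0.187 ang 107.03
25.7 Mz 0.239 ang 106.03
25.82 Mz 0.198 ang 105.04
25.95 Mz 0.216 ang 104.04
26.07 Mz 0.234 ang 103.04
26.2 Mz 0.276 ang 102.04
```

```bash
m(){ python3 t2.py; }
python3 -m pendant '0 0 0 1 0.85' >/dev/null; m
python3 -m pendant '0 0 0 1 0.85' >/dev/null; m
python3 -m pendant '0 0 0 0.5 0.85' >/dev/null; m
cat >> fit.py <<'E'
f2=np.array([(115.02,.167),(114.02,.142),(113.02,.197),(112.02,.138),(111.03,.158),(110.03,.146),(109.03,.216),(108.03,.122),(107.03,.187),(106.03,.239),(105.04,.198),(104.04,.216),(103.04,.234),(102.04,.276)])
f=np.vstack([f,f2])
g=lambda p:np.r_[p[0]+L(f[:,0],p[1])-f[:,1]]
o=least_squares(g,[.17,110]); c=np.linalg.inv(o.jac.T@o.jac)*2*o.cost/(len(f)-2); print(o.x,np.sqrt(np.diag(c)))
g=lambda p:np.r_[p[0]+.17+L(f[:,0],p[1])-f[:,1],p[0]-.17+L(r[:,0],p[2])-r[:,1]]
o=least_squares(g,[0,110,112]); c=np.linalg.inv(o.jac.T@o.jac)*2*o.cost/50; print(o.x,np.sqrt(np.diag(c)))
E
python3 fit.py
```

```text
26.32 Mz 0.328 ang 101.04
26.45 Mz 0.281 ang 100.04
26.57 Mz 0.244 ang 99.56
[2.29740832e-04 1.76659148e-01 1.11829501e+02 1.15420001e+02] [0.01449807 0.01449807 1.77101238 4.04261509]
[  0.172      111.52994024] [0.00735724 1.34093453]
[-1.03382850e-03  1.11910000e+02  1.14938708e+02] [0.00774836 1.41975089 1.4798271 ]
```

Forward onset 112 ±1.4°, so at 99.6° the load is ≈11 N; torque agrees within noise. Let go, staying within the well (0.61), and rise.

```bash
python3 -m pendant '0 0 0 0 0.75;0 0 0 0 0.65;0 0 0 0 0.61;0 0 0 0 0.61'
python3 -m pendant '0 0 -0.01 0 0.61;0 0 -0.02 0 0.61;0 0 -0.04 0 0.61;0 0 -0.05 0 0.61;0 0 -0.05 0 0.61;0 0 0 0 0.61;0 0 0 0 0.61'
python3 -m pendant '-0.04 0 0 0 0.61;-0.04 0 0 0 0.61;-0.04 0 0 0 0.61;0 0 0 0 0.61;0 0 0 0 0.61'
python3 t.py
python3 - <<'E'
from h import *
s,T=pose(); i,im=snap("wrist","w13"); np.save("w13.npy",dict(i=i,p=s["tcp_pos"],T=T),allow_pickle=True)
snap("scene","sc13")
E
```

```text
t: 27.08
tcp_pos: [0.5163, 0.0529, 0.0271]
orientation: [-2.028, -2.399, -0.001]
contact_force: [0.1, -0.0, -0.2]
finger_gap: 0.0332
t: 27.95
tcp_pos: [0.5156, 0.0525, 0.1973]
orientation: [-2.028, -2.399, 0.0]
contact_force: [0.1, 0.1, -0.2]
finger_gap: 0.0329
t: 28.58
tcp_pos: [0.5351, -0.0649, 0.196]
orientation: [-2.026, -2.397, 0.001]
contact_force: [0.2, 1.3, -0.9]
finger_gap: 0.0332
Mz 0.036 M [ 0.023 -0.002  0.036] F [ 0.2  1.3 -0.9] ang 99.6 tcp [ 0.5351 -0.0649  0.196 ] j [ 0.    0.63  0.05  1.87 -0.05  0.65  0.26]
```

View pics/w13.png

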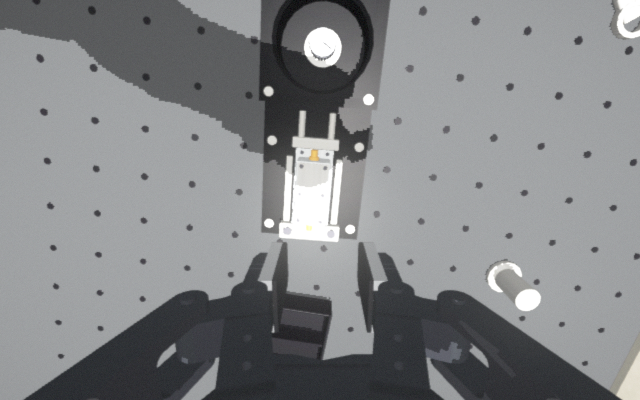

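View pics/sc13.png

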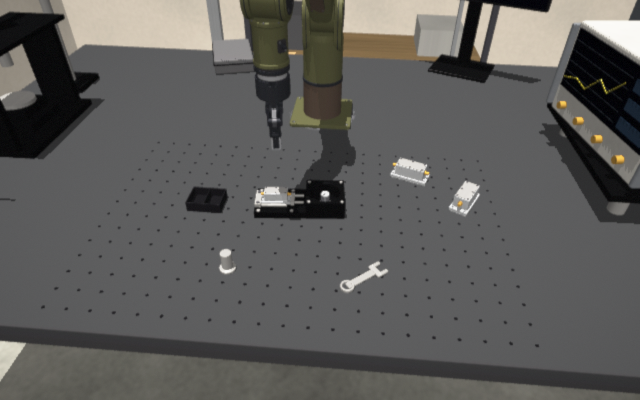

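```bash
python3 t2.py; python3 - <<'E'
from h import *
im=cv2.imread("pics/w13.png")
cv2.imwrite("pics/w13c.png",cv2.resize(im[105:245,255:375],None,fx=4.2,fy=4.2,interpolation=cv2.INTER_CUBIC))
E
```

```text
28.68 Mz -0.009 ang 99.71
```

View pics/w13c.png

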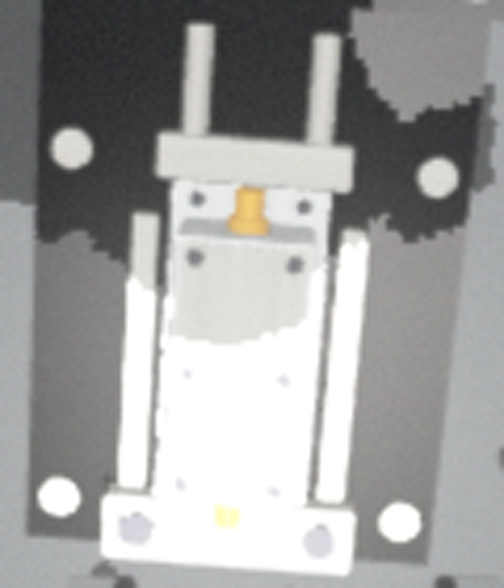

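```bash
python3 - <<'E'
from h import *
d=np.load("w13.npy",allow_pickle=True).item(); i=d["i"]
f=lambda q:np.array(q)/4.2+np.array([255,105])
L=cast(i,f([(195,257),(294,264),(180,484),(274,491)]),.052).mean(0)
F=cast(i,f([(106,492),(350,508)]),.03).mean(0); J=cast(i,f([(158,177),(351,190)]),.029).mean(0)
print("module-fence",np.linalg.norm((L-F)[:2]),"jaw-fence",np.linalg.norm((J-F)[:2]))
s=robot.observe(); print(s["contact_force"].round(1),s["t"])
robot.job_done()
E
```

```text
module-fence 0.03699238867022288 jaw-fence 0.07569848131581931
[0.5 1.2 0.3] 28.675
the job is handed in; nothing more can be done
```

The smallest module is flat in the nest, released, and clamped against the fence at roughly 11 N. I turned the knob clockwise with the fingers down in the well and handed the job in at about 28.7 s with the hand about 20 cm up.

**Last checks:**
- **Clamping:** the final picture shows no gap at the fence or the jaw. I measured jaw to fence at 75.7 mm (76 expected) and module centre to fence at 37.0 mm (38 expected, within the calibration).
- **Bystanders:** the final pictures show the tray, post and spanner where they were. The fingers touched nothing but the module and the knob that I noticed.
- **Slip:** the index mark on the knob kept its place between the fingers when I checked it before the back-off, so the grip had not slipped by then.

**The clamp force is an estimate:** I worked it out from noisy wrist torque.
- **How it was set:** the first pass reached about 13 N (turning back suggested up to about 17 N). I backed off to the free range and re-approached to what the fit puts at about 11 N, give or take 1.5 N.
- **Disagreement:** the last three raw torque readings averaged nearer 14 N. On these estimates it never passed 20 N.

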